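# Check the joystick of a control box and close its stayed lid

### The arm

A 7-joint arm with a two-finger parallel gripper is mounted at the origin on the work surface. World frame = base frame: x ahead of the robot, y to its left, z up, the work surface at z = 0. Lengths are in m, angles in rad, forces in N, time in s.
With the tool pointing down it reaches from about 0.4 to 0.85 m from the base axis. Payload 4.5 kg.
Tool frame: the origin (TCP) lies between the finger pads; the fingertips stand r.tip_reach ahead of it and the grasp point (between the pads) lies 11 mm behind it (r.tip_reach is the distance from the TCP to the fingertips, in m); z points along the fingers, y is the line along which they close (so a half turn about z gives the same grasp; the last joint's range is limited). The gripper opens to 88 mm and grips with 3 to 60 N. Pads are 18 mm wide; open, the fingers measure 123 mm over their backs; the gripper's body (75 mm by 187 mm) begins 45 mm behind the grasp point.
Start: joints at [1.276, 0.689, -0.195, 1.565, 0.157, 0.902, -0.215], TCP at [0.202, -0.592, 0.247] pointing down, gripper open.
Joint ranges: [-3.01, 3.01], [-0.46, 2.08], [-1.47, 1.51], [0.13, 2.56], [-1, 4.14], [0.04, 2.09], [-2.66, 2.66]. Speed limits (rad/s): [2.57, 2.57, 3.14, 3.14, 3.14, 3.14, 3.14].

### API

Orientations are given as a unit quaternion [x, y, z, w].
In Python, from plant import r, vision, workorder gives the robot as it stands.
- The arm moves only by the tool drive_tool, never from a script. Its argument "targets" is a list of rows, each an object of numbers: "tx", "ty", "tz": the shift along the world's x, y, z in units of 0.03 m (1.0 is 0.03 m); "wx", "wy", "wz": the turn, a rotation vector about the world's x, y, z in units of 60 degrees (1.0 is 60 degrees); "claw": the opening, from -1 (shut) to 1 (fully open). A call has exactly 8 rows; each row shifts and turns the commanded pose from where the row before left it; what a row does not reach is not made up. A row lasts 1/10 s, in which the tool goes at most 50 mm and 8.59 degrees, less where a joint would pass 70% of its speed; a pose out of reach is approached as far as the arm can. A call with a number of a shift or a turn outside -1 to 1 is refused whole. A call with a gripper value outside its range is refused whole. The fingers move at their own pace and stop on an object; "force" is the grip in N (left out, the last holds). Time passes only in rows, so rows that do not move let the fingers close, or fill a call up. It gives the time, the measured TCP pose, the force, the opening and the grip force at its end, in the units of the state.
- r.get_state(): the state, without advancing time (a new reading comes with each control period).
- vision.snapshot(name): name is "scene" or "top" or "wrist"; returns a dict with "image" (400x640x3 uint8, blue, green, red), "range_z" (400x640 float32, m along the optical axis (not along the pixel's ray), 0 where there is no reading), "K" (3x3 intrinsics, pixels), "cam_to_world" (4x4, takes a point from camera to world coordinates). Camera axes: x right, y up, looking along -z (the intrinsics and any distortion apply to the point x, -y, -z); pixel columns grow to the right and rows downward; lengths in m; the calibration is good to about 2 mm. The wrist camera is an equidistant fisheye: a pixel r from the principal point sees the ray r / f radians off the axis. A picture is of the moment at which its call begins.
- workorder.finish_job(): hands the job in; it is judged then, once.
The state is a dict: "clock": time; "q": joint angles; "qd": joint speeds; "joint_torque": joint torques, N m; "tool_pos": TCP position; "eef_rot": TCP orientation; "contact_force": force on the tool from outside, world axes, zero at the start; "moment": the same for the moment, N m; "opening": opening from 0.0 (shut) to 1.0 (fully open); "finger_force": force on a finger pad.
Only numpy, scipy, OpenCV 4.12 (cv2) and the standard library are available. Lean on these libraries where they do the work, as an engineer would, in place of code of your own. Each camera call takes 0.05 s, during which the arm holds its last target. There are 200 camera calls.

### The job

Finish the check of the open aluminium control box: first lay the steel rail that lies across it down in the blue tray and let go. Then lean the box's joystick well over towards the green disc beside it (not towards the red one), hold it there for a good second, and let it spring back to centre. Last, break the lid's folding stay at its orange-gripped knee and lower the lid until it is fully shut, without slamming it or disturbing the spray can and the yellow carton.

Things in the scene. Friction and masses are not known exactly. Their poses are not given: they have to be found in the camera images.
- box: Open aluminium control box, fixed to the bench, outside 210 (its x) x 160 (its y) x 130 mm high, walls 5 mm; origin at the centre of its underside, z up. Inside is a flat grey deck 35 mm above the bench. The lid hinges on the rim of its +x side and stands open there; the lid stay runs outside its -y wall. Its yaw is about +90 degrees: its +x side is on the robot's left, its -y side far from it
- lid_hinge (a point): Middle of the lid's hinge line, on the rim of the box's +x side, 130 mm above the bench. The hinge line runs along the box's y
- stick_home (a point): Where the centre of the joystick's ball is when the joystick is upright: box frame (10, 0, 105) mm. Does not move with the stick
- stick_top (a point): Centre of the joystick's black ball knob (34 mm diameter) on a 14 mm rod; the stick pivots 70 mm below it, at deck level, and can lean any way up to 0.42 rad (about 28 mm sideways at the ball). Springs return it to upright: about 4 N at the ball for a lean of 0.35 rad
- green_disc: Green disc, 30 mm diameter, 8 mm high, fixed on the deck 53 mm from the joystick on the box's +y or -y side (it swaps with the red one); origin at the centre of its underside
- red_disc: Red disc like the green one, on the opposite side of the joystick; the stick must not be leaned that way
- lid (a joint): Turn of the lid, rad: 0 as found (open, 85 degrees up from shut, held by the locked stay), grows as it comes down, 1.48 fully shut. The hinge is stiff: once the stay is broken the lid stays where it is left, and needs 1 to 3 N square to it near its free edge to bring it down
- lid_edge (a point): Middle of the lid's free edge (yellow trim), on its outer face, 207 mm from the hinge line. The lid is a flat aluminium plate 205 x 160 x 5 mm, without a handle; its outer face is the one away from the box (on top when shut)
- knee (a joint): Fold of the stay, rad: 0 as found (straight, just over centre, locked), grows as it folds, about 2.8 with the lid shut. The knee folds only towards the hinge and down (box +x, -z), on an arc of 75 mm radius about the lower pivot at box (-20, -85, 130) mm. Stiff: about 3 N square to the arm starts it, 5 N folds it to 0.6, 10 N to 1.7, which draws the lid down 0.53; it stays where left
- knee_pin (a point): On the axis of the orange grip pin at the knee, 36 mm from its inner end and 19 mm from its outer end: 16 mm diameter, 55 mm long, sticking out of the stay along the box's -y from 89 to 144 mm from the box's middle; this point is at 125 mm. The pin is at about box (36, -125, 180) mm at the start and swings with the knee
- rail: Loose steel mounting rail 190 x 24 x 14 mm, 0.15 to 0.3 kg, lying across the box's rims 130 mm above the bench, beside the joystick on the box's -x half; origin at the centre of its underside, its x along the length
- tray: Blue open tray, fixed on the bench, outside 250 (its x) x 140 (its y) x 50 mm high, walls and floor 5 mm; origin at the centre of its underside. To the robot's left or right (it swaps with a grey bin of the same size)
- wrench: Loose steel wrench 160 mm long, about 10 mm thick, lying in the blue tray along its +y wall, about 45 mm off the tray's middle line; it may stay there
- grey_bin: Grey bin full of parts, same outside size as the tray, parts standing to 47 mm; fixed; origin at the centre of its underside. Not used
- spray: Loose upright can, 52 mm diameter, 130 mm high, standing to the left of the box, behind its open lid; origin at the centre of its underside. Leave it
- carton: Loose yellow carton 50 x 75 x 50 mm high, standing to the right of the box; origin at the centre of its underside. Leave it

How it is judged:
On the way, in this order (a step that is already met when the one before it is completed fails the run):
1. the rail lies in the blue tray, let go (z of rail in the frame of tray below 0.035 m and x of rail in the frame of tray between -0.12 and 0.12 m and y of rail in the frame of tray between -0.065 and 0.065 m and contact force between the fingers and rail below 0.2 N and linear speed of rail below 0.03 m/s), for 0.2 s.
2. the joystick is held leaned at least 18 mm towards the green disc for 0.9 s (horizontal distance between stick_top and green_disc below 0.035 m), for 0.9 s.
3. the joystick is let go and back at centre (horizontal distance between stick_top and stick_home below 0.006 m and contact force between the fingers and stick below 0.2 N), for 0.2 s.
4. the stay is broken at the knee (value of joint knee above 0.5 rad), for 0.1 s.
At the end, for the whole second after the job is handed in: The lid is shut to within 0.04 rad, the joystick stands within 6 mm of centre, and the rail rests inside the blue tray (its underside's centre within the tray and under 35 mm high), at rest (value of joint lid above 1.44 rad and horizontal distance between stick_top and stick_home below 0.006 m and z of rail in the frame of tray below 0.035 m and x of rail in the frame of tray between -0.12 and 0.12 m and y of rail in the frame of tray between -0.065 and 0.065 m and linear speed of rail below 0.03 m/s); the robot touches nothing.
It fails at once if the joystick is leaned 18 mm or more towards the red disc (horizontal distance between stick_top and red_disc below 0.035 m).
It fails at once if the lid slams: faster than 2 rad/s over the last 0.28 rad before shut (velocity of joint lid above 2 rad/s and value of joint lid above 1.2 rad).
It fails at once if the rail is dropped (falls faster than 0.9 m/s out of the grip) (linear speed of rail above 0.9 m/s and contact force between the fingers and rail below 0.2 N).
It fails at once if the spray can is moved over 40 mm or tipped (distance of spray from where it was at the start of the episode above 0.04 m or angle between spray's own z axis and vertical above 0.5 rad).
It fails at once if the carton is moved over 40 mm or tipped (distance of carton from where it was at the start of the episode above 0.04 m or angle between carton's own z axis and vertical above 0.5 rad).
It also fails if it takes over 72 s, if anything falls off the work surface, if the arm or the gripper's body presses on something with over 40 N, if the wrist force passes 120 N, or if a joint passes its speed limit or range.

## Working session

There is one attempt and no reset: what is moved stays moved. The work goes in short steps, Python scripts to look and compute and a tool call to move; the robot and the scene stay as the last step left them, time stands still between calls to the robot, and variables do not carry over. Pictures are saved under pics/ and viewed, at most 10 in all, crops included, and the job is handed in when it is done.

Besides the shell and the picture viewer there is one more tool, called after "Request:" as name(argument=value, ...) on one line, values as JSON. drive_tool: Moves the arm, as the interface text tells. Its arguments: {"type":"object","properties":{"targets":{"type":"array","items":{"type":"object","properties":{"tx":{"type":"number"},"ty":{"type":"number"},"tz":{"type":"number"},"wx":{"type":"number"},"wy":{"type":"number"},"wz":{"type":"number"},"claw":{"type":"number"}}}},"force":{"type":"number"}},"required":["targets"]}

```bash
ls; mkdir -p pics; cat > h.py <<'E'
import numpy as np, cv2
from plant import r, vision, workorder
def pts(s):
    K=s["K"];d=s["range_z"];h,w=d.shape
    u,v=np.meshgrid(np.arange(w),np.arange(h))
    p=np.stack([(u-K[0,2])/K[0,0]*d,-(v-K[1,2])/K[1,1]*d,-d,np.ones_like(d)],-1)
    return (p@s["cam_to_world"].T)[...,:3]
E
python3 - <<'E'
from h import *
st=r.get_state();print({k:np.round(v,3) for k,v in st.items()},r.tip_reach)
for n in("top","scene"):
    s=vision.snapshot(n);np.savez(f"{n}.npz",**s);cv2.imwrite(f"pics/{n}0.png",s["image"]);print(n,s["K"].round(1).tolist(),s["cam_to_world"].round(3).tolist())
E
```

```text
pics
{'clock': np.float64(0.0), 'q': array([ 1.276,  0.69 , -0.195,  1.566,  0.157,  0.903, -0.215]), 'qd': array([-0.   , -0.   , -0.002, -0.002,  0.   ,  0.   ,  0.   ]), 'joint_torque': array([-0.0000e+00, -5.2757e+01, -1.2670e+00, -1.5343e+01, -5.3000e-02,
        7.0000e-03,  0.0000e+00]), 'tool_pos': array([ 0.202, -0.591,  0.246]), 'eef_rot': array([ 0.987,  0.164, -0.   , -0.001]), 'contact_force': array([0.342, 0.509, 0.528]), 'moment': array([0.014, 0.015, 0.001]), 'finger_force': np.float64(0.0), 'opening': np.float64(1.001)} 0.008
top [[486.2, 0.0, 315.0], [0.0, 486.2, 199.7], [0.0, 0.0, 1.0]] [[-0.016, 0.981, -0.192, 0.304], [-1.0, -0.019, -0.013, 0.014], [-0.016, 0.192, 0.981, 1.473], [0.0, 0.0, 0.0, 1.0]]
scene [[371.9, 0.0, 320.3], [0.0, 371.9, 194.8], [0.0, 0.0, 1.0]] [[-0.26, -0.763, 0.592, 1.186], [0.966, -0.207, 0.157, 0.183], [0.002, 0.612, 0.791, 1.064], [0.0, 0.0, 0.0, 1.0]]
```

View pics/top0.png

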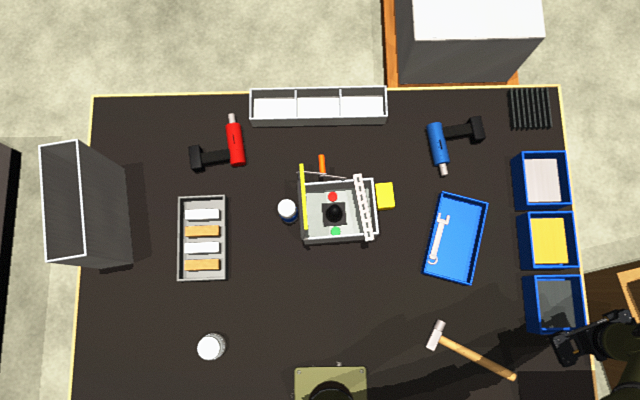

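View pics/scene0.png

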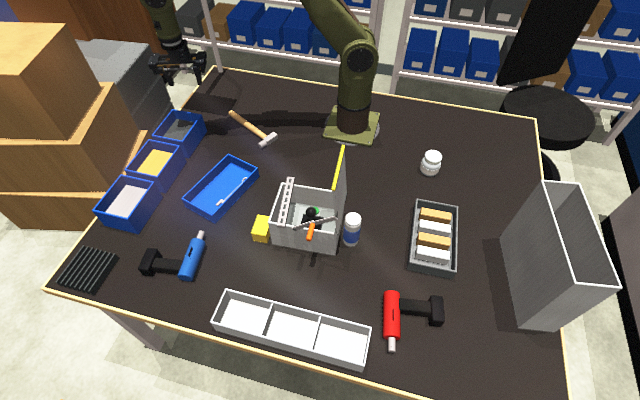

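Top view: the box is at about (338,210), with the green disc (336,231) nearer the robot, the red disc (333,197), the rail (363,207), the orange pin (321,165), the blue tray (455,238) with the wrench on its left, the carton (385,196) and the can (287,210).

```bash
cat > m.py <<'E'
from h import *
def L(n): return dict(np.load(n+".npz"))
T=L("top");P=pts(T);im=T["image"].astype(int);hsv=cv2.cvtColor(T["image"],cv2.COLOR_BGR2HSV).astype(int)
H,S,V=hsv[...,0],hsv[...,1],hsv[...,2]
def rg(u0,u1,v0,v1):
    m=np.zeros(H.shape,bool);m[v0:v1,u0:u1]=1;return m
def rep(n,m,rect=True):
    p=P[m];print(n,len(p),"med",np.median(p,0).round(4),"lo",p.min(0).round(3),"hi",p.max(0).round(3))
    if rect and len(p)>4:
        c,s,a=cv2.minAreaRect((p[:,:2]*1000).astype(np.float32));print("   rect mm",np.round(c,1),np.round(s,1),round(a,2))
Z=P[...,2]
rep("green",rg(325,348,222,240)&(abs(H-65)<20)&(S>120)&(V>60))
rep("red",rg(322,345,188,205)&((H<8)|(H>172))&(S>150))
rep("ball",rg(322,348,200,225)&(V<60)&(Z>.08))
rep("ball cap",rg(322,348,200,225)&(V<60)&(Z>.115))
rep("rail",rg(350,378,170,245)&(Z>.138)&(Z<.16))
rep("pin",rg(312,332,150,182)&(abs(H-10)<8)&(S>150))
rep("tray",rg(418,492,188,288)&(Z>.044)&(Z<.06))
rep("wrench",rg(425,452,205,270)&(S<90)&(V>120))
rep("carton",rg(372,398,178,212)&(abs(H-28)<8)&(S>120)&(Z>.04))
rep("can",rg(275,299,195,225)&(Z>.1))
rep("lid edge",rg(294,310,158,232)&(abs(H-28)<8)&(S>120))
rep("box rim",rg(300,382,170,250)&(Z>.12)&(Z<.136))
E
python3 m.py
```

```text
green 59 med [ 0.4882 -0.0251  0.0432] lo [ 0.304 -0.037  0.034] hi [0.5   0.014 1.473]
   rect mm [401.5 -12.7] [ 24.5 199.9] 81.83
red 65 med [ 0.5937 -0.0186  0.0425] lo [ 0.304 -0.031  0.037] hi [0.607 0.014 1.473]
   rect mm [455.3  -9.1] [ 24.4 304.3] 86.04
ball 109 med [ 0.5395 -0.0242  0.1153] lo [ 0.304 -0.039  0.103] hi [0.557 0.014 1.473]
   rect mm [430.2 -13.6] [ 32.  255.6] 84.95
ball cap 59 med [ 0.5415 -0.0221  0.1191] lo [ 0.304 -0.039  0.115] hi [0.556 0.014 1.473]
   rect mm [429.4 -13.2] [ 28.7 254.3] 84.33
rail 583 med [ 0.5412 -0.1031  0.1436] lo [ 0.448 -0.129  0.138] hi [ 0.639 -0.077  0.151]
   rect mm [ 543.5 -102.7] [190.7  24.9] 8.85
pin 89 med [0.6655 0.0121 0.183 ] lo [ 0.632  0.002 -0.007] hi [0.74  0.022 0.191]
   rect mm [686.   11.7] [108.7  16.9] 2.54
tray 501 med [ 0.4622 -0.3839  0.0493] lo [ 0.327 -0.481  0.044] hi [ 0.603 -0.279  0.057]
   rect mm [ 464.9 -379.7] [141.8 251.6] 73.56
wrench 355 med [ 0.4686 -0.332   0.0117] lo [ 0.304 -0.372 -0.   ] hi [0.542 0.014 1.473]
   rect mm [ 382.  -204.5] [114.3 448.7] 33.9
carton 427 med [ 0.5927 -0.1763  0.0497] lo [ 0.304 -0.203  0.04 ] hi [0.633 0.014 1.473]
   rect mm [ 459.8 -108.5] [ 76.1 388. ] 62.96
can 279 med [0.5445 0.1103 0.1285] lo [0.304 0.014 0.1  ] hi [0.581 0.137 1.473]
   rect mm [435.1  77.9] [284.1  64.8] 13.32
lid edge 280 med [0.5455 0.0572 0.337 ] lo [ 0.457  0.048 -0.004] hi [0.711 0.082 0.343]
   rect mm [583.9  61.9] [255.8  17.7] 5.96
box rim 456 med [ 0.5432 -0.0524  0.1292] lo [ 0.453 -0.143  0.12 ] hi [0.632 0.074 0.136]
   rect mm [540.4 -32.5] [179.9 215.3] 2.21
```

Request:
drive_tool(targets=[{"tx": 0.68, "ty": 0.96, "wz": -0.02, "claw": -0.15}, {"tx": 0.68, "ty": 0.96, "wz": -0.02, "claw": -0.15}, {"tx": 0.68, "ty": 0.96, "wz": -0.02, "claw": -0.15}, {"tx": 0.68, "ty": 0.96, "wz": -0.02, "claw": -0.15}, {"tx": 0.68, "ty": 0.96, "wz": -0.02, "claw": -0.15}, {"tx": 0.68, "ty": 0.96, "wz": -0.02, "claw": -0.15}, {"tx": 0.68, "ty": 0.96, "wz": -0.02, "claw": -0.15}, {"tx": 0.68, "ty": 0.96, "wz": -0.03, "claw": -0.15}], force=25)

```text
validation failed for argument at $.ta...
```

Request:
drive_tool(targets=[{"tx": 0.68, "ty": 0.96, "claw": -0.15}, {"tx": 0.68, "ty": 0.96, "claw": -0.15}, {"tx": 0.68, "ty": 0.96, "claw": -0.15}, {"tx": 0.68, "ty": 0.96, "claw": -0.15}, {"tx": 0.68, "ty": 0.96, "claw": -0.15}, {"tx": 0.68, "ty": 0.96, "claw": -0.15}, {"tx": 0.68, "ty": 0.96, "claw": -0.15}, {"tx": 0.68, "ty": 0.96, "claw": -0.15}])

```text
validation failed for argument at $.ta...
```

Request:
drive_tool(targets=[{"tx": 0.68, "ty": 0.96, "tz": 0, "wx": 0, "wy": 0, "wz": -0.02, "claw": -0.15}, {"tx": 0.68, "ty": 0.96, "tz": 0, "wx": 0, "wy": 0, "wz": -0.02, "claw": -0.15}, {"tx": 0.68, "ty": 0.96, "tz": 0, "wx": 0, "wy": 0, "wz": -0.02, "claw": -0.15}, {"tx": 0.68, "ty": 0.96, "tz": 0, "wx": 0, "wy": 0, "wz": -0.02, "claw": -0.15}, {"tx": 0.68, "ty": 0.96, "tz": 0, "wx": 0, "wy": 0, "wz": -0.02, "claw": -0.15}, {"tx": 0.68, "ty": 0.96, "tz": 0, "wx": 0, "wy": 0, "wz": -0.02, "claw": -0.15}, {"tx": 0.68, "ty": 0.96, "tz": 0, "wx": 0, "wy": 0, "wz": -0.02, "claw": -0.15}, {"tx": 0.68, "ty": 0.96, "tz": 0, "wx": 0, "wy": 0, "wz": -0.03, "claw": -0.15}], force=25)

```text
clock: 0.9
tool_pos: [0.3655, -0.3597, 0.2465]
eef_rot: [0.997, 0.075, -0.0, -0.0]
contact_force: [0.5, 0.4, -1.4]
opening: 0.426
finger_force: 0.0
```

Request:
drive_tool(targets=[{"tx": 0.72, "ty": 1, "tz": 0, "wx": 0, "wy": 0, "wz": 0, "claw": -0.15}, {"tx": 0.72, "ty": 1, "tz": 0, "wx": 0, "wy": 0, "wz": 0, "claw": -0.15}, {"tx": 0.72, "ty": 1, "tz": 0, "wx": 0, "wy": 0, "wz": 0, "claw": -0.15}, {"tx": 0.72, "ty": 1, "tz": 0, "wx": 0, "wy": 0, "wz": 0, "claw": -0.15}, {"tx": 0.72, "ty": 1, "tz": 0, "wx": 0, "wy": 0, "wz": 0, "claw": -0.15}, {"tx": 0.72, "ty": 1, "tz": 0, "wx": 0, "wy": 0, "wz": 0, "claw": -0.15}, {"tx": 0.72, "ty": 1, "tz": 0, "wx": 0, "wy": 0, "wz": 0, "claw": -0.15}, {"tx": 0.72, "ty": 1, "tz": 0, "wx": 0, "wy": 0, "wz": 0, "claw": -0.15}])

```text
clock: 1.7
tool_pos: [0.5383, -0.1197, 0.2464]
eef_rot: [0.997, 0.075, -0.0, -0.0]
contact_force: [0.1, 0.1, 0.0]
opening: 0.428
finger_force: 0.0
```

Request:
drive_tool(targets=[{"tx": 0.16, "ty": 0.55, "tz": -0.5, "wx": 0, "wy": 0, "wz": 0, "claw": -0.15}, {"tx": 0, "ty": 0, "tz": -0.5, "wx": 0, "wy": 0, "wz": 0, "claw": -0.15}, {"tx": 0, "ty": 0, "tz": -0.5, "wx": 0, "wy": 0, "wz": 0, "claw": -0.15}, {"tx": 0, "ty": 0, "tz": -0.5, "wx": 0, "wy": 0, "wz": 0, "claw": -0.15}, {"tx": 0, "ty": 0, "tz": 0, "wx": 0, "wy": 0, "wz": 0, "claw": -0.15}, {"tx": 0, "ty": 0, "tz": 0, "wx": 0, "wy": 0, "wz": 0, "claw": -0.15}, {"tx": 0, "ty": 0, "tz": 0, "wx": 0, "wy": 0, "wz": 0, "claw": -0.15}, {"tx": 0, "ty": 0, "tz": 0, "wx": 0, "wy": 0, "wz": 0, "claw": -0.15}])

```text
clock: 2.5
tool_pos: [0.5431, -0.1048, 0.1875]
eef_rot: [0.997, 0.075, 0.001, 0.0]
contact_force: [-1.1, -0.8, 0.3]
opening: 0.426
finger_force: 0.0
```

```bash
python3 - <<'E'
from h import *
s=vision.snapshot("wrist");np.savez("wrist1.npz",**s);cv2.imwrite("pics/w1.png",s["image"]);print(s["K"],s["cam_to_world"].round(3))
print(r.get_state())
E
```

```text
[[309.70691629   0.         324.51097573]
 [  0.         309.70691629 201.82796977]
 [  0.           0.           1.        ]] [[ 0.151  0.94   0.307  0.624]
 [-0.989  0.143  0.048 -0.091]
 [ 0.001 -0.311  0.95   0.327]
 [ 0.     0.     0.     1.   ]]
{'clock': 2.55, 'q': array([ 0.14978985,  0.67373511, -0.07082957,  1.84987498,  0.07630388,
        0.6192045 , -1.38788765]), 'qd': array([ 7.46449473e-04,  4.30551951e-03, -4.13968255e-04,  3.64991121e-03,
       -5.13600128e-05, -1.02924868e-03, -2.50676513e-05]), 'joint_torque': array([-9.51408525e-03, -4.82107651e+01,  3.49663803e-01, -1.15703470e+01,
       -9.78279422e-03, -7.36233057e-02,  2.71361987e-04]), 'tool_pos': array([ 0.54305804, -0.10474026,  0.18743991]), 'eef_rot': array([9.97165117e-01, 7.52412976e-02, 6.71136164e-04, 1.60003661e-04]), 'contact_force': array([ 1.04655201, -0.04293013,  0.31733149]), 'moment': array([ 0.00831248,  0.01079157, -0.06642304]), 'finger_force': 0.0, 'opening': 0.42504768680740834}
```

View pics/w1.png

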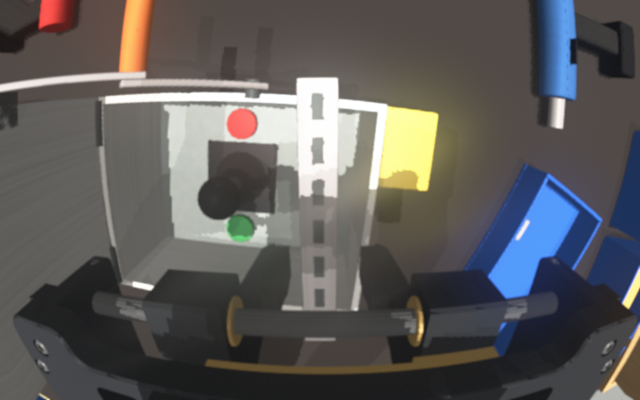

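The wrist view shows the rail (318,190) centred between the fingers, with the discs at (241,123) red and (240,228) green. I'll descend and grip it.

Request:
drive_tool(targets=[{"tx": 0, "ty": 0.07, "tz": -0.6, "wx": 0, "wy": 0, "wz": 0, "claw": -0.15}, {"tx": 0, "ty": 0, "tz": -0.6, "wx": 0, "wy": 0, "wz": 0, "claw": -0.15}, {"tx": 0, "ty": 0, "tz": -0.3, "wx": 0, "wy": 0, "wz": 0, "claw": -0.15}, {"tx": 0, "ty": 0, "tz": -0.05, "wx": 0, "wy": 0, "wz": 0, "claw": -0.15}, {"tx": 0, "ty": 0, "tz": 0, "wx": 0, "wy": 0, "wz": 0, "claw": -0.6}, {"tx": 0, "ty": 0, "tz": 0, "wx": 0, "wy": 0, "wz": 0, "claw": -1}, {"tx": 0, "ty": 0, "tz": 0, "wx": 0, "wy": 0, "wz": 0, "claw": -1}, {"tx": 0, "ty": 0, "tz": 0, "wx": 0, "wy": 0, "wz": 0, "claw": -1}], force=30)

```text
clock: 3.35
tool_pos: [0.5431, -0.1024, 0.1409]
eef_rot: [0.997, 0.075, 0.001, 0.0]
contact_force: [0.4, 0.6, 2.5]
opening: 0.267
finger_force: 30.0
```

Request:
drive_tool(targets=[{"tx": 0, "ty": 0, "tz": 0.4, "wx": 0, "wy": 0, "wz": 0, "claw": -1}, {"tx": 0, "ty": 0, "tz": 0.8, "wx": 0, "wy": 0, "wz": 0, "claw": -1}, {"tx": 0, "ty": 0, "tz": 0.8, "wx": 0, "wy": 0, "wz": 0, "claw": -1}, {"tx": -0.14, "ty": -0.5, "tz": 0.4, "wx": 0, "wy": 0, "wz": 0, "claw": -1}, {"tx": -0.28, "ty": -1, "tz": 0, "wx": 0, "wy": 0, "wz": -0.04, "claw": -1}, {"tx": -0.28, "ty": -1, "tz": 0, "wx": 0, "wy": 0, "wz": -0.05, "claw": -1}, {"tx": -0.28, "ty": -1, "tz": 0, "wx": 0, "wy": 0, "wz": -0.05, "claw": -1}, {"tx": -0.28, "ty": -1, "tz": 0, "wx": 0, "wy": 0, "wz": -0.05, "claw": -1}])

```text
clock: 4.15
tool_pos: [0.504, -0.2388, 0.2129]
eef_rot: [1.0, -0.025, -0.0, 0.0]
contact_force: [1.5, 0.2, -1.8]
opening: 0.27
finger_force: 30.0
```

Request:
drive_tool(targets=[{"tx": -0.28, "ty": -1, "tz": 0, "wx": 0, "wy": 0, "wz": -0.05, "claw": -1}, {"tx": -0.28, "ty": -1, "tz": 0, "wx": 0, "wy": 0, "wz": -0.05, "claw": -1}, {"tx": -0.28, "ty": -1, "tz": 0, "wx": 0, "wy": 0, "wz": -0.05, "claw": -1}, {"tx": -0.28, "ty": -1, "tz": 0, "wx": 0, "wy": 0, "wz": -0.05, "claw": -1}, {"tx": -0.28, "ty": -1, "tz": -0.5, "wx": 0, "wy": 0, "wz": -0.03, "claw": -1}, {"tx": -0.14, "ty": -0.4, "tz": -0.8, "wx": 0, "wy": 0, "wz": 0, "claw": -1}, {"tx": 0, "ty": 0, "tz": -0.8, "wx": 0, "wy": 0, "wz": 0, "claw": -1}, {"tx": 0, "ty": 0, "tz": -0.4, "wx": 0, "wy": 0, "wz": 0, "claw": -1}])

```text
clock: 4.95
tool_pos: [0.4571, -0.3993, 0.1357]
eef_rot: [0.989, -0.145, -0.002, -0.001]
contact_force: [-0.1, 0.3, -3.4]
opening: 0.267
finger_force: 30.0
```

Request:
drive_tool(targets=[{"tx": 0, "ty": 0, "tz": -0.7, "wx": 0, "wy": 0, "wz": 0, "claw": -1}, {"tx": 0, "ty": 0, "tz": -0.8, "wx": 0, "wy": 0, "wz": 0, "claw": -1}, {"tx": 0, "ty": 0, "tz": -0.8, "wx": 0, "wy": 0, "wz": 0, "claw": -1}, {"tx": 0, "ty": 0, "tz": -0.8, "wx": 0, "wy": 0, "wz": 0, "claw": -1}, {"tx": 0, "ty": 0, "tz": -0.4, "wx": 0, "wy": 0, "wz": 0, "claw": -1}, {"tx": 0, "ty": 0, "tz": -0.2, "wx": 0, "wy": 0, "wz": 0, "claw": -1}, {"tx": 0, "ty": 0, "tz": -0.1, "wx": 0, "wy": 0, "wz": 0, "claw": -1}, {"tx": 0, "ty": 0, "tz": 0, "wx": 0, "wy": 0, "wz": 0, "claw": -1}])

```text
clock: 5.75
tool_pos: [0.4591, -0.3998, 0.0239]
eef_rot: [0.99, -0.144, 0.0, 0.0]
contact_force: [-0.6, -0.1, -3.3]
opening: 0.268
finger_force: 30.0
```

Request:
drive_tool(targets=[{"tx": 0, "ty": 0, "tz": -0.12, "wx": 0, "wy": 0, "wz": 0, "claw": -1}, {"tx": 0, "ty": 0, "tz": -0.12, "wx": 0, "wy": 0, "wz": 0, "claw": -1}, {"tx": 0, "ty": 0, "tz": 0, "wx": 0, "wy": 0, "wz": 0, "claw": -1}, {"tx": 0, "ty": 0, "tz": 0, "wx": 0, "wy": 0, "wz": 0, "claw": -0.2}, {"tx": 0, "ty": 0, "tz": 0, "wx": 0, "wy": 0, "wz": 0, "claw": -0.2}, {"tx": 0, "ty": 0, "tz": 0, "wx": 0, "wy": 0, "wz": 0, "claw": -0.2}, {"tx": 0, "ty": 0, "tz": 0.3, "wx": 0, "wy": 0, "wz": 0, "claw": -0.2}, {"tx": 0, "ty": 0, "tz": 0.6, "wx": 0, "wy": 0, "wz": 0, "claw": -0.2}])

```text
clock: 6.55
tool_pos: [0.458, -0.3989, 0.0428]
eef_rot: [0.99, -0.144, -0.001, -0.001]
contact_force: [0.7, 0.3, -0.5]
opening: 0.402
finger_force: 0.0
```

Request:
drive_tool(targets=[{"tx": 0, "ty": 0, "tz": 0.8, "wx": 0, "wy": 0, "wz": 0, "claw": -0.2}, {"tx": 0, "ty": 0, "tz": 1, "wx": 0, "wy": 0, "wz": 0, "claw": -0.2}, {"tx": 0, "ty": 0, "tz": 1, "wx": 0, "wy": 0, "wz": 0, "claw": 0.36}, {"tx": 0.36, "ty": 1, "tz": 1, "wx": 0, "wy": 0, "wz": 0.03, "claw": 0.36}, {"tx": 0.36, "ty": 1, "tz": 1, "wx": 0, "wy": 0, "wz": 0.03, "claw": 0.36}, {"tx": 0.36, "ty": 1, "tz": 1, "wx": 0, "wy": 0, "wz": 0.03, "claw": 0.36}, {"tx": 0.36, "ty": 1, "tz": 0.5, "wx": 0, "wy": 0, "wz": 0.03, "claw": 0.36}, {"tx": 0.36, "ty": 1, "tz": 0, "wx": 0, "wy": 0, "wz": 0.03, "claw": 0.36}])

```text
clock: 7.35
tool_pos: [0.5144, -0.249, 0.2355]
eef_rot: [0.998, -0.065, 0.003, 0.001]
contact_force: [0.3, 0.1, -0.9]
opening: 0.679
finger_force: 0.0
```

Request:
drive_tool(targets=[{"tx": 0.36, "ty": 1, "tz": 0, "wx": 0, "wy": 0, "wz": 0.03, "claw": 0.36}, {"tx": 0.36, "ty": 1, "tz": 0, "wx": 0, "wy": 0, "wz": 0.03, "claw": 0.36}, {"tx": 0.36, "ty": 1, "tz": 0, "wx": 0, "wy": 0, "wz": 0.03, "claw": 0.36}, {"tx": 0.36, "ty": 1, "tz": 0, "wx": 0, "wy": 0, "wz": 0.03, "claw": 0.36}, {"tx": 0.36, "ty": 1, "tz": 0, "wx": 0, "wy": 0, "wz": 0.03, "claw": 0.36}, {"tx": 0.36, "ty": 0.8, "tz": 0, "wx": 0, "wy": 0, "wz": 0.035, "claw": 0.36}, {"tx": 0.2, "ty": 0.3, "tz": 0, "wx": 0, "wy": 0, "wz": 0, "claw": 0.36}, {"tx": 0, "ty": 0, "tz": 0, "wx": 0, "wy": 0, "wz": 0, "claw": 0.36}])

```text
clock: 8.15
tool_pos: [0.5841, -0.0652, 0.2325]
eef_rot: [0.999, 0.032, 0.001, -0.0]
contact_force: [-0.1, -0.8, -0.5]
opening: 0.679
finger_force: 0.0
```

```bash
python3 - <<'E'
from h import *
s=vision.snapshot("wrist");cv2.imwrite("pics/w2.png",s["image"])
s=vision.snapshot("top");np.savez("top2.npz",**s);P=pts(s)
Z=P[...,2];m=np.zeros(Z.shape,bool);m[190:285,420:490]=1;v=s["image"].min(-1)
m&=(Z<.035)&(Z>.012)&(v>110);p=(P[m][:,:2]*1000).astype(np.float32)
from scipy import ndimage
l,n=ndimage.label(m)
for i in range(1,n+1):
    if (l==i).sum()>40: q=P[l==i];print((l==i).sum(),cv2.minAreaRect((q[:,:2]*1000).astype(np.float32)),np.median(q[:,2]))
print(r.get_state()["tool_pos"],r.get_state()["eef_rot"])
E
```

```text
536 ((458.95733642578125, -402.04180908203125), (25.888683319091797, 190.67320251464844), 73.65584564208984) 0.01886563839112909
[ 0.5828744  -0.06844299  0.23222878] [ 9.99559139e-01  2.96780782e-02 -2.64681158e-04  8.18016057e-04]
```

View pics/w2.png

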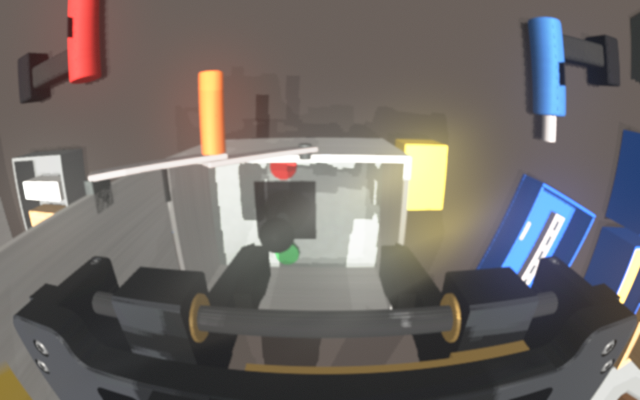

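The rail is in the tray. The wrist view shows the ball (276,235), the red disc (283,172) and the green disc (288,253), and the left finger will come down on the red side of the ball.

Request:
drive_tool(targets=[{"tx": 0, "ty": 0.25, "tz": -0.6, "wx": 0, "wy": 0, "wz": 0, "claw": 0.36}, {"tx": 0, "ty": 0, "tz": -0.7, "wx": 0, "wy": 0, "wz": 0, "claw": 0.36}, {"tx": 0, "ty": 0, "tz": -0.7, "wx": 0, "wy": 0, "wz": 0, "claw": 0.36}, {"tx": 0, "ty": 0, "tz": -0.7, "wx": 0, "wy": 0, "wz": 0, "claw": 0.36}, {"tx": 0, "ty": 0, "tz": -0.7, "wx": 0, "wy": 0, "wz": 0, "claw": 0.36}, {"tx": 0, "ty": 0, "tz": -0.7, "wx": 0, "wy": 0, "wz": 0, "claw": 0.36}, {"tx": 0, "ty": 0, "tz": -0.3, "wx": 0, "wy": 0, "wz": 0, "claw": 0.36}, {"tx": 0, "ty": 0, "tz": 0, "wx": 0, "wy": 0, "wz": 0, "claw": 0.36}])

```text
clock: 9.05
tool_pos: [0.5822, -0.0607, 0.0991]
eef_rot: [1.0, 0.03, -0.001, 0.0]
contact_force: [0.7, 0.0, 0.3]
opening: 0.681
finger_force: 0.0
```

Request:
drive_tool(targets=[{"tx": -0.2, "ty": 0, "tz": 0, "wx": 0, "wy": 0, "wz": 0, "claw": 0.36}, {"tx": -0.2, "ty": 0, "tz": 0, "wx": 0, "wy": 0, "wz": 0, "claw": 0.36}, {"tx": -0.2, "ty": 0, "tz": 0, "wx": 0, "wy": 0, "wz": 0, "claw": 0.36}, {"tx": -0.2, "ty": 0, "tz": 0, "wx": 0, "wy": 0, "wz": 0, "claw": 0.36}, {"tx": -0.2, "ty": 0, "tz": 0, "wx": 0, "wy": 0, "wz": 0, "claw": 0.36}, {"tx": -0.13, "ty": 0, "tz": 0, "wx": 0, "wy": 0, "wz": 0, "claw": 0.36}, {"tx": 0, "ty": 0, "tz": 0, "wx": 0, "wy": 0, "wz": 0, "claw": 0.36}, {"tx": 0, "ty": 0, "tz": 0, "wx": 0, "wy": 0, "wz": 0, "claw": 0.36}])

```text
clock: 9.85
tool_pos: [0.5505, -0.059, 0.1004]
eef_rot: [1.0, 0.031, 0.001, 0.0]
contact_force: [3.4, -0.7, 2.8]
opening: 0.679
finger_force: 1.8
```

```bash
python3 - <<'E'
from h import *
print(r.get_state()["tool_pos"],r.get_state()["contact_force"])
a=[]
for n in("scene","top","wrist"):
    s=vision.snapshot(n);np.savez(n+"3.npz",**s);a.append(s["image"])
cv2.imwrite("pics/c3.png",np.hstack([cv2.resize(a[0][160:270,240:380],(400,314)),cv2.resize(a[2][100:300,150:405],(400,314))]))
E
```

```text
[ 0.55049226 -0.0589744   0.100397  ] [ 3.44434297 -0.68573365  2.81101154]
```

View pics/c3.png

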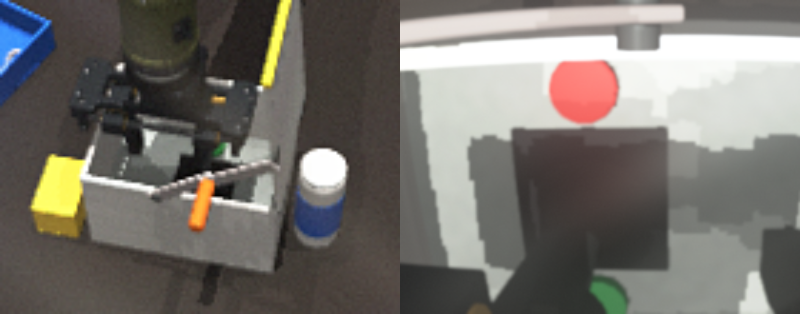

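Request:
drive_tool(targets=[{"tx": -0.14, "ty": 0, "tz": 0, "wx": 0, "wy": 0, "wz": 0, "claw": 0.36}, {"tx": 0, "ty": 0, "tz": 0, "wx": 0, "wy": 0, "wz": 0, "claw": 0.36}, {"tx": 0, "ty": 0, "tz": 0, "wx": 0, "wy": 0, "wz": 0, "claw": 0.36}, {"tx": 0, "ty": 0, "tz": 0, "wx": 0, "wy": 0, "wz": 0, "claw": 0.36}, {"tx": 0, "ty": 0, "tz": 0, "wx": 0, "wy": 0, "wz": 0, "claw": 0.36}, {"tx": 0, "ty": 0, "tz": 0, "wx": 0, "wy": 0, "wz": 0, "claw": 0.36}, {"tx": 0, "ty": 0, "tz": 0, "wx": 0, "wy": 0, "wz": 0, "claw": 0.36}, {"tx": 0, "ty": 0, "tz": 0, "wx": 0, "wy": 0, "wz": 0, "claw": 0.36}])

```text
clock: 10.8
tool_pos: [0.5456, -0.0591, 0.0998]
eef_rot: [1.0, 0.031, 0.0, 0.0]
contact_force: [5.6, 0.7, -1.3]
opening: 0.685
finger_force: 2.5
```

```bash
python3 - <<'E'
from h import *
s=vision.snapshot("top");P=pts(s);V=s["image"].max(-1);Z=P[...,2]
# green disc visible & ball's dark points, and rod
for n in ("top","scene"):
    s=vision.snapshot(n);P=pts(s);V=s["image"].max(-1).astype(int)
    m=(abs(P[...,0]-.52)<.06)&(abs(P[...,1]+.02)<.05)&(P[...,2]>.085)&(P[...,2]<.125)&(V<70)
    p=P[m];print(n,m.sum())
    if m.sum(): print(np.percentile(p,[2,50,98],axis=0).round(3))
    g=s["image"].astype(int);m=(g[...,1]>g[...,2]+30)&(g[...,1]>g[...,0]+20)&(abs(P[...,0]-.488)<.03)&(abs(P[...,1]+.02)<.04);print("green",m.sum())
print(r.get_state()["tool_pos"],r.get_state()["contact_force"])
E
```

```text
top 0
green 0
scene 34
[[ 0.521 -0.026  0.089]
 [ 0.551 -0.018  0.106]
 [ 0.554 -0.004  0.123]]
green 13
[ 0.54555034 -0.05904541  0.09979933] [ 5.28222225 -0.57928734 -0.67129781]
```

Request:
drive_tool(targets=[{"tx": 0, "ty": 0, "tz": 0, "wx": 0, "wy": 0, "wz": 0, "claw": 0.36}, {"tx": 0, "ty": 0, "tz": 0, "wx": 0, "wy": 0, "wz": 0, "claw": 0.36}, {"tx": 0, "ty": 0, "tz": 0, "wx": 0, "wy": 0, "wz": 0, "claw": 0.36}, {"tx": 0, "ty": 0, "tz": 0, "wx": 0, "wy": 0, "wz": 0, "claw": 0.36}, {"tx": 0.2, "ty": 0, "tz": 0, "wx": 0, "wy": 0, "wz": 0, "claw": 0.36}, {"tx": 0.25, "ty": 0, "tz": 0, "wx": 0, "wy": 0, "wz": 0, "claw": 0.36}, {"tx": 0.25, "ty": 0, "tz": 0, "wx": 0, "wy": 0, "wz": 0, "claw": 0.36}, {"tx": 0.25, "ty": 0, "tz": 0, "wx": 0, "wy": 0, "wz": 0, "claw": 0.36}])

```text
clock: 11.75
tool_pos: [0.5727, -0.059, 0.0994]
eef_rot: [1.0, 0.031, -0.002, 0.0]
contact_force: [0.2, 0.3, 0.2]
opening: 0.679
finger_force: 0.0
```

Request:
drive_tool(targets=[{"tx": 0.25, "ty": 0, "tz": 0, "wx": 0, "wy": 0, "wz": 0, "claw": 0.36}, {"tx": 0.05, "ty": 0, "tz": 0, "wx": 0, "wy": 0, "wz": 0, "claw": 0.36}, {"tx": 0, "ty": 0, "tz": 0.4, "wx": 0, "wy": 0, "wz": 0, "claw": 0.36}, {"tx": 0, "ty": 0, "tz": 0.8, "wx": 0, "wy": 0, "wz": 0, "claw": 0.36}, {"tx": 0, "ty": 0, "tz": 1, "wx": 0, "wy": 0, "wz": 0, "claw": 0.36}, {"tx": 0, "ty": 0, "tz": 1, "wx": 0, "wy": 0, "wz": 0, "claw": 0.36}, {"tx": 0, "ty": 0, "tz": 1, "wx": 0, "wy": 0, "wz": 0, "claw": 0.36}, {"tx": 0, "ty": 0, "tz": 0.3, "wx": 0, "wy": 0, "wz": 0, "claw": 0.36}])

```text
clock: 12.55
tool_pos: [0.584, -0.0593, 0.2389]
eef_rot: [1.0, 0.031, 0.003, 0.0]
contact_force: [1.7, 0.5, -0.2]
opening: 0.68
finger_force: 0.0
```

```bash
cat > tab.py <<'E'
import numpy as np
a,b,s=75.,79.8,104.
L=np.array([-20,130.])
c=np.array([541.5,-31.9]);ex=np.array([-.061,.998]);ey=np.array([-.998,-.061])
for lid in [0,.02,.05,.1,.15,.2,.3,.4,.53,.7]:
    t=np.radians(85)-lid
    A=np.array([105-s*np.cos(t),130+s*np.sin(t)]);d=A-L;D=np.hypot(*d)
    f=np.arccos(np.clip((D*D-a*a-b*b)/(2*a*b),-1,1))
    be=np.arccos(np.clip((a*a+D*D-b*b)/(2*a*D),-1,1))
    ph=np.arctan2(d[1],d[0])-be
    K=L+a*np.array([np.cos(ph),np.sin(ph)])
    w=c+K[0]*ex-133*ey
    print(lid,"D%.1f fold%.2f phi%.1f knee box %s world grip %s"%(D,f,np.degrees(ph),K.round(1),np.r_[w,K[1]].round(1)))
E
python3 tab.py
python3 - <<'E'
from h import *
s=vision.snapshot("top");P=pts(s);g=s["image"].astype(int)
hsv=cv2.cvtColor(s["image"],cv2.COLOR_BGR2HSV).astype(int)
m=(abs(hsv[...,0]-10)<8)&(hsv[...,1]>150)&(P[...,2]>.15)&(abs(P[...,1])<.06)&(P[...,0]>.6)&(P[...,0]<.72)
p=P[m];print(m.sum(),p.min(0),p.max(0),np.median(p,0))
m=(abs(P[...,0]-.54)<.04)&(abs(P[...,1]+.02)<.04)&(P[...,2]>.1)&(P[...,2]<.125)&(g.max(-1)<70)
print("ball",m.sum(),P[m].mean(0) if m.any() else 0)
E
```

```text
0 D155.5 fold0.00 phi41.8 knee box [ 35.9 180. ] world grip [672.   12.1 180. ]
0.02 D153.8 fold0.23 phi35.6 knee box [ 41.  173.6] world grip [671.7  17.1 173.6]
0.05 D151.3 fold0.43 phi30.3 knee box [ 44.8 167.8] world grip [671.5  20.9 167.8]
0.1 D147.0 fold0.64 phi25.2 knee box [ 47.9 161.9] world grip [671.3  24.  161.9]
0.15 D142.6 fold0.80 phi21.5 knee box [ 49.8 157.5] world grip [671.2  25.9 157.5]
0.2 D138.1 fold0.94 phi18.5 knee box [ 51.1 153.8] world grip [671.1  27.2 153.8]
0.3 D128.9 fold1.17 phi13.5 knee box [ 52.9 147.5] world grip [671.   29.  147.5]
0.4 D119.4 fold1.38 phi9.3 knee box [ 54.  142.1] world grip [670.9  30.1 142.1]
0.53 D106.7 fold1.62 phi4.3 knee box [ 54.8 135.6] world grip [670.9  30.9 135.6]
0.7 D89.6 fold1.91 phi-2.2 knee box [ 54.9 127.2] world grip [670.9  31.1 127.2]
46 [0.60666981 0.00180122 0.17845796] [0.68366367 0.01802207 0.33790346] [0.66669716 0.00715265 0.18441974]
ball 109 [ 0.54011209 -0.02334102  0.11563249]
```

Request:
drive_tool(targets=[{"tx": 0.7, "ty": 0, "tz": 0, "wx": 0, "wy": 0, "wz": 0, "claw": -0.1}, {"tx": 0.8, "ty": 0, "tz": 0, "wx": 0, "wy": 0, "wz": 0, "claw": -0.1}, {"tx": 0.8, "ty": 0, "tz": 0, "wx": 0, "wy": 0, "wz": 0, "claw": -0.1}, {"tx": 0.65, "ty": 0, "tz": 0, "wx": 0, "wy": 0, "wz": 0, "claw": -0.1}, {"tx": 0, "ty": 0.7, "tz": 0, "wx": 0, "wy": 0, "wz": 0, "claw": -0.1}, {"tx": 0, "ty": 0.8, "tz": 0, "wx": 0, "wy": 0, "wz": 0, "claw": -0.1}, {"tx": 0, "ty": 0.8, "tz": 0, "wx": 0, "wy": 0, "wz": 0, "claw": -0.1}, {"tx": 0, "ty": 0.05, "tz": 0, "wx": 0, "wy": 0, "wz": 0, "claw": -0.1}])

```text
clock: 13.4
tool_pos: [0.6701, 0.0167, 0.2335]
eef_rot: [0.999, 0.034, -0.002, -0.002]
contact_force: [-0.6, 1.0, -0.5]
opening: 0.449
finger_force: 0.0
```

```bash
python3 - <<'E'
from h import *
s=vision.snapshot("wrist");a=s["image"];t=vision.snapshot("scene")["image"]
cv2.imwrite("pics/c4.png",np.hstack([cv2.resize(t[130:270,220:400],(400,311)),cv2.resize(a,(400,311))]))
print(r.get_state()["tool_pos"],r.get_state()["contact_force"])
E
```

```text
[0.67054633 0.01138474 0.23401075] [ 0.04104382 -0.25258163  0.34691697]
```

View pics/c4.png

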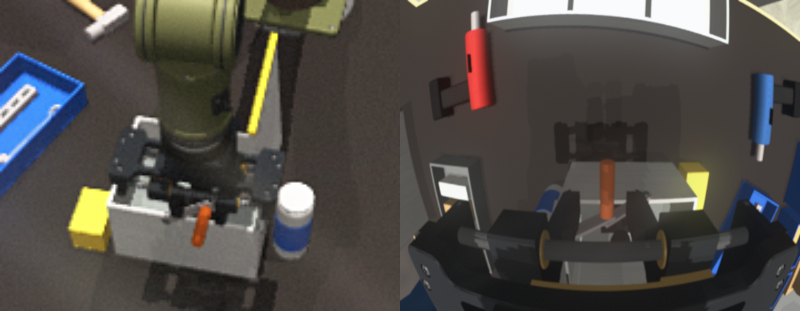

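The pin (right half, 607,190) sits between the fingers, so I'll descend and grip it.

Request:
drive_tool(targets=[{"tx": 0.05, "ty": 0.02, "tz": -0.6, "wx": 0, "wy": 0, "wz": 0, "claw": -0.1}, {"tx": 0, "ty": 0, "tz": -0.7, "wx": 0, "wy": 0, "wz": 0, "claw": -0.1}, {"tx": 0, "ty": 0, "tz": -0.6, "wx": 0, "wy": 0, "wz": 0, "claw": -0.1}, {"tx": 0, "ty": 0, "tz": -0.25, "wx": 0, "wy": 0, "wz": 0, "claw": -0.1}, {"tx": 0, "ty": 0, "tz": 0, "wx": 0, "wy": 0, "wz": 0, "claw": -0.5}, {"tx": 0, "ty": 0, "tz": 0, "wx": 0, "wy": 0, "wz": 0, "claw": -1}, {"tx": 0, "ty": 0, "tz": 0, "wx": 0, "wy": 0, "wz": 0, "claw": -1}, {"tx": 0, "ty": 0, "tz": 0, "wx": 0, "wy": 0, "wz": 0, "claw": -1}], force=30)

```text
clock: 14.3
tool_pos: [0.6735, 0.0131, 0.1716]
eef_rot: [1.0, 0.031, 0.001, -0.001]
contact_force: [-0.3, 1.7, 2.0]
opening: 0.169
finger_force: 30.0
```

Request:
drive_tool(targets=[{"tx": 0, "ty": 0.08, "tz": -0.11, "wx": 0, "wy": 0, "wz": 0, "claw": -1}, {"tx": 0, "ty": 0.09, "tz": -0.11, "wx": 0, "wy": 0, "wz": 0, "claw": -1}, {"tx": 0, "ty": 0.13, "tz": -0.19, "wx": 0, "wy": 0, "wz": 0, "claw": -1}, {"tx": 0, "ty": 0.1, "tz": -0.2, "wx": 0, "wy": 0, "wz": 0, "claw": -1}, {"tx": 0, "ty": 0.06, "tz": -0.15, "wx": 0, "wy": 0, "wz": 0, "claw": -1}, {"tx": 0, "ty": 0.04, "tz": -0.12, "wx": 0, "wy": 0, "wz": 0, "claw": -1}, {"tx": 0, "ty": 0, "tz": 0, "wx": 0, "wy": 0, "wz": 0, "claw": -1}, {"tx": 0, "ty": 0, "tz": 0, "wx": 0, "wy": 0, "wz": 0, "claw": -1}])

```text
clock: 15.1
tool_pos: [0.6727, 0.027, 0.1456]
eef_rot: [1.0, 0.031, 0.0, 0.0]
contact_force: [-4.4, 0.6, 7.8]
opening: 0.16
finger_force: 29.0
```

Request:
drive_tool(targets=[{"tx": 0, "ty": 0.06, "tz": -0.21, "wx": 0, "wy": 0, "wz": 0, "claw": -1}, {"tx": 0, "ty": 0.04, "tz": -0.18, "wx": 0, "wy": 0, "wz": 0, "claw": -1}, {"tx": 0, "ty": 0.02, "tz": -0.11, "wx": 0, "wy": 0, "wz": 0, "claw": -1}, {"tx": 0, "ty": 0.01, "tz": -0.11, "wx": 0, "wy": 0, "wz": 0, "claw": -1}, {"tx": 0, "ty": 0, "tz": 0, "wx": 0, "wy": 0, "wz": 0, "claw": -1}, {"tx": 0, "ty": 0, "tz": 0, "wx": 0, "wy": 0, "wz": 0, "claw": -1}, {"tx": 0, "ty": 0, "tz": 0, "wx": 0, "wy": 0, "wz": 0, "claw": -1}, {"tx": 0, "ty": 0, "tz": 0, "wx": 0, "wy": 0, "wz": 0, "claw": -1}])

```text
clock: 15.9
tool_pos: [0.6724, 0.031, 0.1274]
eef_rot: [1.0, 0.031, -0.0, 0.0]
contact_force: [-4.8, 0.7, 9.4]
opening: 0.162
finger_force: 28.9
```

```bash
cat > lid.py <<'E'
from h import *
for n in("top","scene"):
    s=vision.snapshot(n);P=pts(s);hsv=cv2.cvtColor(s["image"],cv2.COLOR_BGR2HSV).astype(int)
    m=(abs(hsv[...,0]-28)<8)&(hsv[...,1]>120)&(P[...,2]>.12)&(P[...,2]<.36)&(P[...,0]>.4)&(P[...,0]<.68)&(abs(P[...,1]+.03)<.15)
    print(n,m.sum(), np.percentile(P[m],[5,50,95],axis=0).round(3).tolist() if m.any() else 0)
    if m.any(): q=np.median(P[m],0);print(" lid elev deg",np.degrees(np.arctan2(q[2]-.13,.072-q[1])).round(1))
    if n=="top":
        m=(abs(P[...,2]-.12)<.02)&(abs(P[...,0]-.545)<.05)&(abs(P[...,1]-.11)<.045);print("can",m.sum(),np.median(P[m],0).round(3))
        cv2.imwrite("pics/lt.png",s["image"])
    else: cv2.imwrite("pics/ls.png",s["image"][100:300,200:430])
st=r.get_state();print(st["tool_pos"],st["contact_force"],st["clock"])
E
python3 lid.py
```

```text
top 0 0
can 81 [0.543 0.125 0.13 ]
scene 1 [[0.664, -0.007, 0.215], [0.664, -0.007, 0.215], [0.664, -0.007, 0.215]]
 lid elev deg 47.0
[0.67237327 0.03096697 0.12743426] [-5.64957085  0.19133669  9.5966865 ] 16.0
```

Request:
drive_tool(targets=[{"tx": 0, "ty": 0, "tz": 0, "wx": 0, "wy": 0, "wz": 0, "claw": -0.1}, {"tx": 0, "ty": 0, "tz": 0, "wx": 0, "wy": 0, "wz": 0, "claw": -0.1}, {"tx": 0, "ty": 0, "tz": 0.3, "wx": 0, "wy": 0, "wz": 0, "claw": -0.1}, {"tx": 0.1, "ty": 0, "tz": 0.8, "wx": 0, "wy": 0, "wz": 0, "claw": -0.1}, {"tx": 0.1, "ty": 0, "tz": 1, "wx": 0, "wy": 0, "wz": 0, "claw": -0.1}, {"tx": 0, "ty": 0, "tz": 1, "wx": 0, "wy": 0, "wz": 0, "claw": -0.1}, {"tx": 0, "ty": 0, "tz": 1, "wx": 0, "wy": 0, "wz": 0, "claw": -1}, {"tx": 0, "ty": 0, "tz": 1, "wx": 0, "wy": 0, "wz": 0, "claw": -1}])

```text
clock: 16.8
tool_pos: [0.6789, 0.0308, 0.2807]
eef_rot: [1.0, 0.031, 0.0, 0.0]
contact_force: [0.6, -0.2, -0.1]
opening: 0.293
finger_force: 0.0
```

```bash
python3 lid.py
```

```text
top 1 [[0.648, 0.072, 0.36], [0.648, 0.072, 0.36], [0.648, 0.072, 0.36]]
 lid elev deg 89.9
can 269 [0.545 0.11  0.129]
scene 0 0
[0.68173606 0.03090595 0.28444922] [0.26247886 0.040295   0.40881096] 16.9
```

View pics/ls.png

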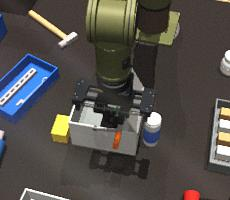

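Request:
drive_tool(targets=[{"tx": 0, "ty": 0.5, "tz": 1, "wx": 0, "wy": 0, "wz": 0, "claw": -1}, {"tx": 0, "ty": 1, "tz": 1, "wx": 0, "wy": 0, "wz": 0, "claw": -1}, {"tx": 0, "ty": 0.5, "tz": 1, "wx": 0, "wy": 0, "wz": 0, "claw": -1}, {"tx": -0.5, "ty": 0, "tz": 1, "wx": 0, "wy": 0, "wz": 0, "claw": -1}, {"tx": -1, "ty": 0, "tz": 0, "wx": 0, "wy": 0, "wz": 0, "claw": -1}, {"tx": -1, "ty": 0, "tz": 0, "wx": 0, "wy": 0, "wz": 0, "claw": -1}, {"tx": -1, "ty": 0, "tz": 0, "wx": 0, "wy": 0, "wz": 0, "claw": -1}, {"tx": -1, "ty": 0, "tz": 0, "wx": 0, "wy": 0, "wz": 0, "claw": -1}])

```text
clock: 17.7
tool_pos: [0.5423, 0.0907, 0.3985]
eef_rot: [1.0, 0.031, -0.0, 0.0]
contact_force: [-0.3, 0.6, 0.3]
opening: 0.002
finger_force: 0.0
```

```bash
python3 lid.py; python3 - <<'E'
from h import *
s=vision.snapshot("wrist");cv2.imwrite("pics/w5.png",s["image"])
K=s["K"];d=s["range_z"];v,u=np.mgrid[:400,:640]
x=(u-K[0,2])/K[0,0];y=(v-K[1,2])/K[1,1];rr=np.hypot(x,y);t=np.tan(np.minimum(rr,1.4))/np.maximum(rr,1e-6)
P=np.stack([x*t*d,-y*t*d,-d,np.ones_like(d)],-1)@s["cam_to_world"].T
hsv=cv2.cvtColor(s["image"],cv2.COLOR_BGR2HSV).astype(int)
m=(abs(hsv[...,0]-28)<8)&(hsv[...,1]>120)&(P[...,2]>.1)&(P[...,2]<.36)&(d>0)
print("wrist edge",m.sum(),np.percentile(P[m][:,:3],[5,50,95],axis=0).round(3) if m.any() else 0)
E
```

```text
top 240 [[0.467, -0.021, 0.313], [0.527, -0.014, 0.32], [0.611, -0.009, 0.324]]
 lid elev deg 65.7
can 0 [nan nan nan]
scene 171 [[0.472, -0.016, 0.317], [0.549, -0.009, 0.321], [0.616, -0.003, 0.323]]
 lid elev deg 67.0
[0.54002465 0.09085089 0.39895441] [ 0.14454617  0.49100426 -0.28834106] 17.8
wrist edge 1263 [[ 0.481 -0.017  0.151]
 [ 0.564 -0.006  0.321]
 [ 0.659  0.032  0.324]]
  return _methods._mean(a, axis=axis, dtype=dtype,
  ret = um.true_divide(
```

View pics/w5.png

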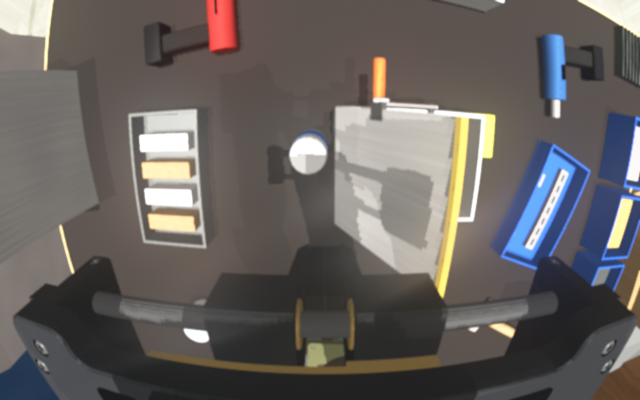

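The lid stands about 66° up, with its yellow edge at (460,150) in the wrist view. I'll come down behind it and push on the outer face near that edge.

Request:
drive_tool(targets=[{"tx": 0.1, "ty": 0, "tz": -0.7, "wx": 0, "wy": 0, "wz": 0, "claw": -1}, {"tx": 0, "ty": 0, "tz": -0.8, "wx": 0, "wy": 0, "wz": 0, "claw": -1}, {"tx": 0, "ty": 0, "tz": -0.8, "wx": 0, "wy": 0, "wz": 0, "claw": -1}, {"tx": 0, "ty": -0.5, "tz": -0.6, "wx": 0, "wy": 0, "wz": 0, "claw": -1}, {"tx": 0, "ty": -0.7, "tz": 0, "wx": 0, "wy": 0, "wz": 0, "claw": -1}, {"tx": 0, "ty": -0.7, "tz": 0, "wx": 0, "wy": 0, "wz": 0, "claw": -1}, {"tx": 0, "ty": -0.4, "tz": 0, "wx": 0, "wy": 0, "wz": 0, "claw": -1}, {"tx": 0, "ty": -0.25, "tz": 0, "wx": 0, "wy": 0, "wz": 0, "claw": -1}])

```text
clock: 18.65
tool_pos: [0.5477, 0.0132, 0.3116]
eef_rot: [1.0, 0.03, 0.0, 0.0]
contact_force: [-0.0, 0.7, -0.1]
opening: 0.004
finger_force: 0.0
```

Request:
drive_tool(targets=[{"tx": 0, "ty": -0.3, "tz": -0.1, "wx": 0, "wy": 0, "wz": 0, "claw": -1}, {"tx": 0, "ty": -0.5, "tz": -0.27, "wx": 0, "wy": 0, "wz": 0, "claw": -1}, {"tx": 0, "ty": -0.56, "tz": -0.36, "wx": 0, "wy": 0, "wz": 0, "claw": -1}, {"tx": 0, "ty": -0.51, "tz": -0.42, "wx": 0, "wy": 0, "wz": 0, "claw": -1}, {"tx": 0, "ty": -0.47, "tz": -0.47, "wx": 0, "wy": 0, "wz": 0, "claw": -1}, {"tx": 0, "ty": -0.42, "tz": -0.51, "wx": 0, "wy": 0, "wz": 0, "claw": -1}, {"tx": 0, "ty": -0.36, "tz": -0.56, "wx": 0, "wy": 0, "wz": 0, "claw": -1}, {"tx": 0, "ty": 0, "tz": 0, "wx": 0, "wy": 0, "wz": 0, "claw": -1}])

```text
clock: 19.45
tool_pos: [0.545, -0.0814, 0.2289]
eef_rot: [1.0, 0.03, -0.003, 0.001]
contact_force: [-0.7, -0.2, 0.1]
opening: 0.009
finger_force: 0.0
```

```bash
python3 lid.py 2>/dev/null
```

```text
top 0 0
can 359 [0.545 0.105 0.13 ]
scene 65 [[0.539, -0.109, 0.224], [0.583, -0.105, 0.227], [0.626, -0.101, 0.23]]
 lid elev deg 28.9
[ 0.54635742 -0.07929666  0.23077038] [ 0.19916263 -0.17553956  0.1339183 ] 19.55
```

Request:
drive_tool(targets=[{"tx": 0, "ty": -0.17, "tz": -0.33, "wx": 0, "wy": 0, "wz": 0, "claw": -1}, {"tx": 0, "ty": -0.15, "tz": -0.33, "wx": 0, "wy": 0, "wz": 0, "claw": -1}, {"tx": 0, "ty": -0.13, "tz": -0.33, "wx": 0, "wy": 0, "wz": 0, "claw": -1}, {"tx": 0, "ty": -0.1, "tz": -0.33, "wx": 0, "wy": 0, "wz": 0, "claw": -1}, {"tx": 0, "ty": -0.1, "tz": -0.33, "wx": 0, "wy": 0, "wz": 0, "claw": -1}, {"tx": 0, "ty": -0.08, "tz": -0.33, "wx": 0, "wy": 0, "wz": 0, "claw": -1}, {"tx": 0, "ty": -0.06, "tz": -0.3, "wx": 0, "wy": 0, "wz": 0, "claw": -1}, {"tx": 0, "ty": 0, "tz": -0.2, "wx": 0, "wy": 0, "wz": 0, "claw": -1}])

```text
clock: 20.35
tool_pos: [0.5462, -0.1032, 0.1556]
eef_rot: [1.0, 0.031, -0.001, 0.0]
contact_force: [0.0, 0.5, -0.0]
opening: 0.006
finger_force: 0.0
```

```bash
python3 lid.py 2>/dev/null
```

```text
top 0 0
can 373 [0.546 0.102 0.13 ]
scene 50 [[0.536, -0.132, 0.146], [0.577, -0.128, 0.149], [0.625, -0.125, 0.153]]
 lid elev deg 5.3
[ 0.54607224 -0.10280965  0.15568128] [ 0.36955459 -0.15465429 -0.54901036] 20.45
```

Elevation is about 5°, so I'll press the rest down gently.

Request:
drive_tool(targets=[{"tx": 0, "ty": 0, "tz": -0.15, "wx": 0, "wy": 0, "wz": 0, "claw": -1}, {"tx": 0, "ty": 0, "tz": -0.15, "wx": 0, "wy": 0, "wz": 0, "claw": -1}, {"tx": 0, "ty": 0, "tz": -0.1, "wx": 0, "wy": 0, "wz": 0, "claw": -1}, {"tx": 0, "ty": 0, "tz": -0.1, "wx": 0, "wy": 0, "wz": 0, "claw": -1}, {"tx": 0, "ty": 0, "tz": -0.05, "wx": 0, "wy": 0, "wz": 0, "claw": -1}, {"tx": 0, "ty": 0, "tz": -0.05, "wx": 0, "wy": 0, "wz": 0, "claw": -1}, {"tx": 0, "ty": 0, "tz": 0, "wx": 0, "wy": 0, "wz": 0, "claw": -1}, {"tx": 0, "ty": 0, "tz": 0, "wx": 0, "wy": 0, "wz": 0, "claw": -1}])

```text
clock: 21.25
tool_pos: [0.5469, -0.1028, 0.1432]
eef_rot: [1.0, 0.031, 0.001, 0.0]
contact_force: [-9.8, 2.3, 37.3]
opening: 0.006
finger_force: 19.2
```

Request:
drive_tool(targets=[{"tx": 0, "ty": 0, "tz": 0.2, "wx": 0, "wy": 0, "wz": 0, "claw": -1}, {"tx": 0, "ty": 0, "tz": 0.6, "wx": 0, "wy": 0, "wz": 0, "claw": -1}, {"tx": 0, "ty": 0, "tz": 1, "wx": 0, "wy": 0, "wz": 0, "claw": -1}, {"tx": 0, "ty": 0, "tz": 1, "wx": 0, "wy": 0, "wz": 0, "claw": -1}, {"tx": 0, "ty": -1, "tz": 1, "wx": 0, "wy": 0, "wz": 0, "claw": -1}, {"tx": -0.5, "ty": -1, "tz": 0.5, "wx": 0, "wy": 0, "wz": 0, "claw": -1}, {"tx": -0.5, "ty": -1, "tz": 0, "wx": 0, "wy": 0, "wz": 0, "claw": -1}, {"tx": -0.5, "ty": -1, "tz": 0, "wx": 0, "wy": 0, "wz": 0, "claw": -1}])

```text
clock: 22.05
tool_pos: [0.5015, -0.224, 0.2684]
eef_rot: [1.0, 0.031, 0.001, 0.0]
contact_force: [0.3, -1.1, -1.3]
opening: 0.007
finger_force: 0.0
```

```bash
python3 lid.py 2>/dev/null; python3 - <<'E'
from h import *
s=vision.snapshot("top");P=pts(s);g=s["image"]
for y in (-.12,-.07,-.02,.03,.06):
    m=(abs(P[...,0]-.52)<.05)&(abs(P[...,1]-y)<.008)&(P[...,2]>.1)&(P[...,2]<.2)
    print(y,m.sum(),np.median(P[m][:,2]) if m.any() else 0)
E
```

```text
top 135 [[0.475, -0.141, 0.132], [0.542, -0.135, 0.137], [0.62, -0.129, 0.143]]
 lid elev deg 2.0
can 369 [0.546 0.102 0.13 ]
scene 66 [[0.477, -0.135, 0.134], [0.556, -0.13, 0.138], [0.621, -0.125, 0.141]]
 lid elev deg 2.2
[ 0.49866744 -0.2285691   0.26785082] [ 0.23072986  0.2005014  -0.33372419] 22.15
-0.12 200 0.13503514900818592
-0.07 210 0.13461990347077468
-0.02 204 0.13453903849822002
0.03 200 0.13476373958622057
0.06 190 0.1345941687643344
```

View pics/lt.png

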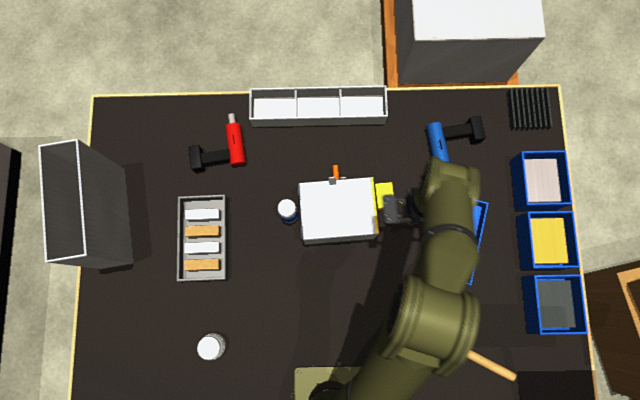

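The top view shows the lid flat at z 0.135 all along (338,210), with the can (287,210) and the carton (385,196) where they were, so I'm handing in.

```bash
python3 -c "
from plant import workorder
print(workorder.finish_job())"
```

```text
the job is handed in; nothing more can be done
None
```

I handed the job in at about 22 s on the robot's clock. The rail lies in the blue tray, the joystick was leaned towards the green disc, held for over a second and sprang back, and the stay is broken at the knee. The lid is flat shut with no slam, and the can and carton are where they stood; the hand-in returned no verdict.

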